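Put the mineral practical away

ROBOT

A 6-joint arm with a two-finger parallel gripper is mounted at the origin on the work surface. World frame = base frame: x ahead of the robot, y to its left, z up, the work surface at z = 0. Lengths are in m, angles in rad, forces in N, time in s.
With the tool pointing down it reaches from about 0.35 to 0.725 m from the base axis. Payload 6 kg.
Tool frame: the origin (TCP) lies on the front face of the gripper's body, between the roots of the fingers; the fingertips stand 73 mm ahead of it and the grasp point (between the pads) lies 54 mm ahead of it (arm.hold_point_z is the distance from the TCP to the grasp point, in m); z points along the fingers, y is the line along which they close (so a half turn about z gives the same grasp; the last joint's range is limited). The gripper opens to 85 mm and grips with 20 to 120 N. Pads are 22 mm wide; open, the fingers measure 114 mm over their backs; the gripper's body (76 mm by 85 mm) begins 54 mm behind the grasp point. The pads swing forward as they close: fully open they stand 13 mm farther back than shut.
Start: joints at [1.612, 0.04, 0.085, 0, -1.615, -0.334], TCP at [0.173, 0.574, 0.304] pointing down, gripper open.
Joint ranges: [-2.56, 2.56], [-1.29, 2.01], [-1.08, 1.49], [-3.29, 1.98], [-2.81, -0.18], [-2.99, 2.99]. Speed limits (rad/s): [2.57, 2.57, 3.01, 3.14, 3.14, 3.14].

INTERFACE

Orientations are given as [roll, pitch, yaw] about the fixed x, y, z axes, in that order (R = Rz(yaw) Ry(pitch) Rx(roll)).
In Python, from bench import arm gives the robot as it stands. The module is installed in compiled form; this text tells all that it offers.
- The arm moves only by the tool move_arm, never from a script. Its argument "rows" is a list that holds one entry, the list of rows, each a list of 5 numbers: the opening, from -1 (shut) to 1 (fully open), then the shift along the tool's x, y, z in a scale on which 1.0 is 1000 mm, then the turn about the tool's z in shares of 120 degrees (1.0 is 120 degrees). A call has 1 to 8 rows; each row is the pose to reach, as a shift and turn from the pose commanded when the call began, along the tool's axes at that moment; what a row does not reach only later rows make up. A row lasts 1/12 s, in which the tool goes at most 41.7 mm and 7.16 degrees, less where a joint would pass 70% of its speed; a pose out of reach is approached as far as the arm can. A call with a gripper value outside its range is refused whole. The fingers move at their own pace and stop on an object; "squeeze" is the grip in N (left out, the last holds). Time passes only in rows, so rows that repeat a pose let the fingers close. It gives the time, the measured TCP pose, the force, the opening and the grip force at its end, in the units of the state.
- arm.get_obs(): the state, without advancing time (a new reading comes with each control period).
- arm.read_camera(name): name is "scene" or "top"; returns the picture (384x512x3 uint8, red, green, blue); there is no depth.
- arm.get_calibration(name): a dict with "K" (3x3 intrinsics, pixels), "rvec" (rotation vector, rad) and "tvec" (3), from world to camera coordinates, as OpenCV has them. Camera axes: x right, y down, z forward; pixel columns grow to the right and rows downward; lengths in m; the calibration is good to about 2 mm. A picture is of the moment at which its call begins. get_calibration takes no time and is no camera call.
- arm.close_job(): hands the job in; it is judged then, once.
The state is a dict: "t": time; "q": joint angles; "joint_vel": joint speeds; "joint_efforts": joint torques, N m; "tcp_pos": TCP position; "eef_rot": TCP orientation; "ft_force": force on the tool from outside, world axes, zero at the start; "wrist_torque": the same for the moment, N m; "gripper_width": finger opening in m; "finger_force": force on a finger pad.
Only numpy, scipy, OpenCV 4.12 (cv2) and the standard library are available. Lean on these libraries where they do the work, as an engineer would, in place of code of your own. Each camera call takes 0.05 s, during which the arm holds its last target. There are 200 camera calls.

TASK

Put the mineral specimens away: the large hematite lump into the white dish, the long feldspar crystal lying flat in the long bay of the wooden tray and the short one in its short bay, and the small hematite pebble into the aluminium canister, then set the knurled lid squarely down on the canister (it need not be screwed). Leave the funnel and the tally counter where they are.

Things in the scene. Friction and masses are not known exactly. Their poses are not given: they have to be found in the camera images.
- hematite_lump: Glossy black, bumpy, rounded hematite lump, loose, 52 mm in diameter with an upright band round its middle, 42 mm high, about 0.33 kg; origin at its middle, 21 mm above the surface it stands on; z up. It belongs in the dish.
- hematite_pebble: Small glossy black hematite pebble, loose, 24 mm in diameter with upright sides, 24 mm high, about 0.04 kg; origin at its middle, 12 mm above the surface it stands on; z up. It belongs inside the canister. It may be let go in the canister's mouth and drop to its floor.
- long_crystal: Long pink feldspar crystal, loose, a block lying flat, 70 mm long (its x axis) and 32 mm by 32 mm across (y and z), about 0.18 kg; origin at its middle, 16 mm above the surface it lies on. It belongs in the tray's long bay.
- short_crystal: Short pink feldspar crystal, loose, 40 mm long (its x axis) and 32 mm by 32 mm across (y and z), about 0.10 kg; origin at its middle, 16 mm above the surface it lies on. It belongs in the tray's short bay.
- lid: Silver knurled aluminium lid of the canister, loose, lying open side down, 62 mm in diameter (64 mm over the knurling), 25 mm high, about 0.06 kg; origin at the centre of its lower edge, z up. Inside it is a recess 55 mm wide and 16 mm deep, open downward.
- canister: Open aluminium canister, fixed to the worktop, 62 mm in diameter up to 42 mm, then a neck 48 mm outside and 42 mm inside up to the rim 62 mm above the worktop; inner floor 4 mm up. Origin at the centre of its underside, z up. When the lid is on, its roof rests on the rim and its lower edge is 46 mm above the worktop; the lid has about 3.5 mm of play to all sides.
- dish: Round white porcelain dish, fixed, 112 mm over the rim, 18 mm high, floor 5 mm thick, inner floor about 84 mm across widening to 104 mm. Origin at the centre of its underside.
- tray: Wooden tray, fixed, 171 mm (its x) by 76 mm (its y), 16 mm high; floor 4 mm thick, walls 5 mm thick and 12 mm above the floor. A cross wall parts it into a long bay (94 mm by 66 mm inside, centre at x = -33.5 mm, y = 0) and a short bay (62 mm by 66 mm inside, centre at x = +49.5 mm, y = 0). Origin at the centre of its underside. It may be turned any way round.
- funnel: Bystander: white plastic funnel, loose, standing on its 86 mm wide mouth, 85 mm high. Origin at the centre of its underside.
- counter: Bystander: wooden tally counter, loose, 55 mm (x) by 75 mm (y), 35 mm high, with a metal plunger up to 51 mm. Origin at the centre of its underside.
Things that resemble listed ones, but are neither listed nor needed, are in the scene too. What is shaped like the short_crystal but green or red is not meant. There is more than one size of the lid; the one meant has the size given above.

How it is judged:
On the way, in this order (a step that is already met when the one before it is completed fails the run):
1. the pebble lies in the open canister (horizontal distance between hematite_pebble and canister below 0.022 m and z of hematite_pebble in the frame of canister between 0.004 and 0.032 m), for 0.2 s.
2. then the lid is set on the canister (horizontal distance between lid and canister below 0.007 m and z of lid in the frame of canister between 0.042 and 0.049 m and angle between lid's own z axis and vertical below 0.1 rad), for 0.2 s.
At the end, for the whole second after the job is handed in: Lump in the dish (within 24 mm of its centre); each crystal flat on its own bay's floor (middle within 14 mm along, 20 mm across of the bay's centre); pebble in the canister; lid level on the rim, within 7 mm of the axis; all released and at rest; funnel and counter moved under 30 mm (all of step 1 and all of step 2 and horizontal distance between hematite_lump and dish below 0.024 m and z of hematite_lump in the frame of dish between 0.015 and 0.036 m and x of long_crystal in the frame of tray between -0.0485 and -0.0185 m and y of long_crystal in the frame of tray between -0.02 and 0.02 m and z of long_crystal in the frame of tray between 0.01 and 0.0245 m and x of short_crystal in the frame of tray between 0.0355 and 0.0635 m and y of short_crystal in the frame of tray between -0.02 and 0.02 m and z of short_crystal in the frame of tray between 0.01 and 0.0265 m and linear speed of each of hematite_lump, hematite_pebble, long_crystal, short_crystal, lid below 0.02 m/s and distance of each of funnel, counter from where it was at the start of the episode below 0.03 m); the robot touches nothing.
It fails at once if the funnel or the tally counter is knocked over (angle between any of funnel, counter's own z axis and vertical above 0.6 rad).
It also fails if it takes over 112 s, if anything falls off the work surface, if the arm or the gripper's body presses on something with over 40 N, if the wrist force passes 120 N, or if a joint passes its speed limit or range.

## Working session

There is one attempt and no reset: what is moved stays moved. The work goes in short steps, Python scripts to look and compute and a tool call to move; the robot and the scene stay as the last step left them, time stands still between calls to the robot, and variables do not carry over. Pictures are saved under pics/ and viewed, at most 14 in all, crops included, and the job is handed in when it is done.

Besides the shell and the picture viewer there is one more tool, called after ">>>" as name(argument=value, ...), one argument or row to a line, values as JSON. move_arm: Moves the arm, as the interface text tells. Its arguments: {"type":"object","properties":{"rows":{"type":"array"},"squeeze":{"type":"number"}},"required":["rows"]}

```bash
mkdir -p pics
python3 - <<'E'
from bench import arm
import cv2,numpy as np
for n in("scene","top"):
    im=arm.read_camera(n);c=arm.get_calibration(n)
    np.save(n+".npy",im);cv2.imwrite(f"pics/{n}0.png",cv2.resize(im[...,::-1],(800,600),interpolation=cv2.INTER_CUBIC))
    print(n,np.round(np.array(c["K"]),1).tolist(),c["rvec"],c["tvec"])
    R=cv2.Rodrigues(np.array(c["rvec"]))[0];print(-R.T@np.array(c["tvec"]))
o=arm.get_obs();print(o,arm.hold_point_z)
E
```

```text
scene [[373.3, 0.0, 255.2], [0.0, 373.3, 195.7], [0.0, 0.0, 1.0]] [ 2.26200897  0.80504805 -0.31350947] [-0.4312     -0.21950248  1.08062143]
[ 0.90163509 -0.43539763  0.63193396]
top [[386.0, 0.0, 261.0], [0.0, 386.0, 193.4], [0.0, 0.0, 1.0]] [ 2.1833675  -2.11859842  0.22984041] [-0.028047    0.54904862  0.85086099]
[0.39653094 0.024104   0.9318732 ]
{'t': 0.1, 'q': array([ 1.61171557e+00,  4.07744817e-02,  8.39254491e-02, -3.93468975e-04,
       -1.61554659e+00, -3.33706437e-01]), 'joint_vel': array([-0.00300791, -0.00021691,  0.0027555 ,  0.00115325, -0.00067361,
        0.00106629]), 'joint_efforts': array([-5.09465302e-03, -3.69343472e+01,  3.48284233e+01,  6.95162103e+00,
       -4.55216184e-03,  3.87047280e-06]), 'tcp_pos': array([0.17304319, 0.57431229, 0.3029768 ]), 'eef_rot': array([ 3.13995282e+00, -1.52427232e-04, -2.92769786e-01]), 'ft_force': array([-0.27443155, -0.49228665,  0.50454208]), 'wrist_torque': array([-0.04955142,  0.05366437, -0.00863466]), 'finger_force': 0.0, 'gripper_width': 0.08570349239751418} 0.0539
```

View pics/scene0.png

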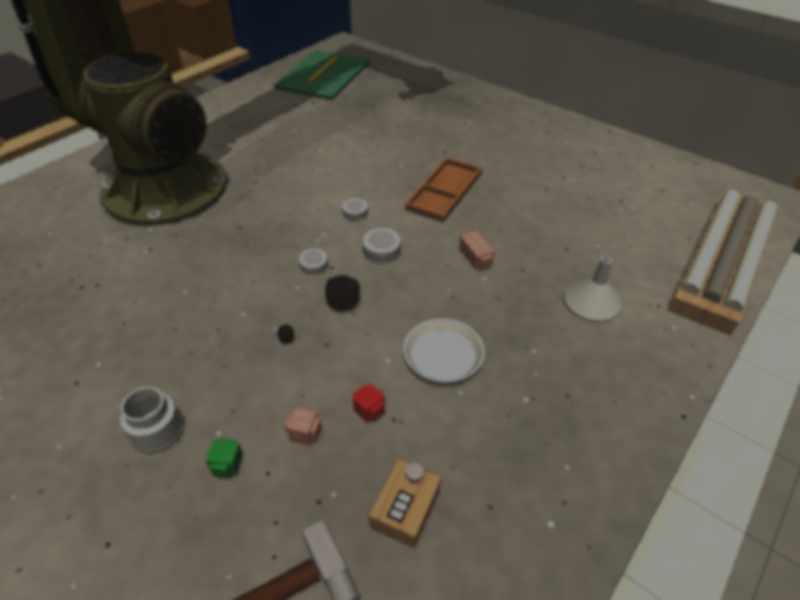

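View pics/top0.png

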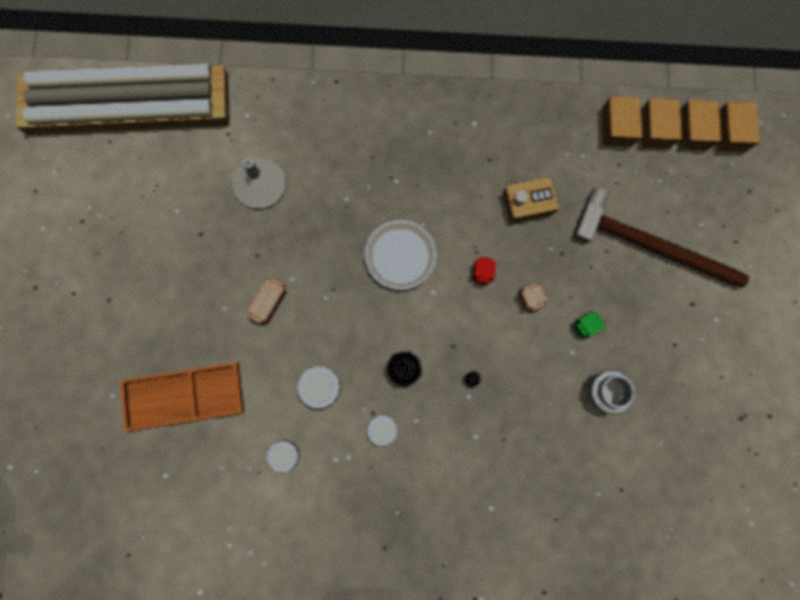

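The scene view shows pebble (286,333), lump (342,293), the pink crystals (477,249) and (303,425), the big lid (381,243), canister (150,418), tray (445,188) and dish (444,352). In the top view they are at: pebble (472,379), lump (404,369), long crystal (266,300), short (533,297), big lid (319,387), canister (613,392), dish (400,255) and tray (182,397).

```bash
cat > h.py <<'E'
from bench import arm
import cv2,numpy as np
def cam(n):
    c=arm.get_calibration(n);return np.array(c["K"]),cv2.Rodrigues(np.array(c["rvec"]))[0],np.array(c["tvec"]).ravel()
def ray(n,uv):
    K,R,t=cam(n);d=R.T@np.linalg.inv(K)@np.array([uv[0],uv[1],1.]);return -R.T@t,d/np.linalg.norm(d)
def plane(n,uv,z):
    o,d=ray(n,uv);return (o+d*(z-o[2])/d[2])[:3]
def tri(ua,ub):
    (a,d),(b,e)=ray("top",ua),ray("scene",ub)
    s=np.linalg.lstsq(np.c_[d,-e],b-a,rcond=None)[0];p,q=a+d*s[0],b+e*s[1]
    return (p+q)/2,np.linalg.norm(p-q)
def masks(im):
    h,s,v=cv2.split(cv2.cvtColor(im,cv2.COLOR_RGB2HSV));r,g,b=[im[...,i].astype(int) for i in range(3)]
    return dict(black=v<38,pink=(r-b>35)&(s>60)&(s<150)&(v>110),orange=(r-b>50)&(s>=150)&(g>30)&(h<14),light=(v>135)&(s<60))
def blobs(im,amin=40,amax=6000):
    for k,m in masks(im).items():
        for c in cv2.findContours(m.astype(np.uint8),cv2.RETR_EXTERNAL,cv2.CHAIN_APPROX_NONE)[0]:
            a=cv2.contourArea(c)
            if amin<a<amax: yield k,a,cv2.minAreaRect(c),c
E
python3 - <<'E'
from h import *
for n in("top","scene"):
    im=np.load(n+".npy");print(n)
    for k,a,(c,wh,an),_ in blobs(im):print(k,a,np.round(c,1),np.round(wh,1),round(an,1),np.round(plane(n,c,0.0)[:2],3))
t=np.load("top.npy");s=np.load("scene.npy")
for n,im,L in(("top",t,[(266,300),(533,297),(182,380),(319,387),(613,380),(404,369),(400,255),(450,430)]),("scene",s,[(477,240),(303,415),(381,243),(343,293)])):
    print(n,[cv2.cvtColor(im,cv2.COLOR_RGB2HSV)[int(y/1.5625),int(x/1.5625)].tolist() for x,y in L])
# enlarged crops
def crop(im,x,y,w=60,h=45):return cv2.resize(im[y-h//2:y-h//2+h,x-w//2:x-w//2+w,::-1],(400,300),interpolation=cv2.INTER_CUBIC)
cv2.imwrite("pics/crops.png",np.vstack([np.hstack([crop(s,305,160),crop(s,194,272)]),np.hstack([crop(s,96,268),crop(s,243,158)])]))
E
```

```text
top
black 56.0 [301.5 242.5] [8.5 8.5] 45.0 [ 0.441 -0.114]
black 327.5 [258. 236.] [20. 20.] 90.0 [ 0.454 -0.009]
black 185.0 [428.6 163.8] [97.8  4.3] 23.2 [ 0.649 -0.437]
black 208.5 [80.1 81. ] [  3.7 128.2] 87.1 [0.83  0.451]
black 111.5 [464.4  86.1] [29.4 17.5] 54.7 [ 0.864 -0.543]
black 108.5 [440.7  85.4] [30.6 17.2] 51.6 [ 0.863 -0.48 ]
black 110.0 [415.8  84.6] [29.2 16.7] 50.7 [ 0.862 -0.413]
black 112.0 [390.7  83.5] [28.8 16.7] 50.7 [ 0.862 -0.346]
black 5392.5 [255.5  24.4] [512.2  12.1] 2.9 [1.012 0.013]
pink 44.0 [107.1 241.1] [30.8 84.9] 57.5 [0.431 0.347]
pink 162.0 [341.9 189.2] [16.3 12.6] 68.2 [ 0.575 -0.214]
pink 333.0 [169.3 191.3] [13.4 29.7] 32.0 [0.556 0.209]
pink 496.5 [340.6 125.4] [21.4 30.4] 78.7 [ 0.741 -0.212]
pink 58.0 [480.8  73.8] [32.2 14.5] 53.5 [ 0.901 -0.591]
pink 164.5 [14.  63.5] [33.  8.] 90.0 [0.869 0.619]
pink 222.5 [139.   57.5] [33.  8.] 90.0 [0.902 0.31 ]
orange 2339.0 [115.7 253.6] [32.8 76.6] 81.3 [0.403 0.324]
light 256.0 [180. 292.] [18. 18.] 90.0 [0.319 0.169]
light 237.0 [244.5 275. ] [18. 17.] 90.0 [0.361 0.02 ]
light 487.5 [203.
[... 785 characters left out ...]
7.0 [236.2 254.7] [19.2 14.8] 36.9 [ 0.599 -0.116]
orange 634.0 [284.3 119.7] [22.4 45.8] 39.8 [0.397 0.33 ]
light 57.5 [ 95.1 268.9] [14.1 33.8] 72.1 [ 0.407 -0.317]
light 1182.5 [282.8 223.6] [38.  39.9] 85.2 [0.624 0.011]
light 326.0 [384.4 194.7] [20.6 23.2] 36.0 [0.758 0.234]
light 438.5 [482.5 160.5] [ 8.3 65.1] 19.1 [0.9   0.511]
light 413.0 [457.1 151.6] [ 8.  63.8] 24.0 [0.837 0.505]
light 512.0 [29.4 98.9] [ 9.1 67.5] 66.6 [-0.276 -0.084]
light 289.5 [485.5   5.5] [11. 51.] 90.0 [0.581 1.664]
top [[17, 69, 148], [16, 65, 150], [12, 191, 127], [53, 13, 160], [173, 14, 71], [132, 91, 14], [110, 14, 162], [19, 50, 112]]
scene [[12, 87, 143], [12, 77, 142], [18, 27, 125], [20, 49, 31]]
```

View pics/crops.png

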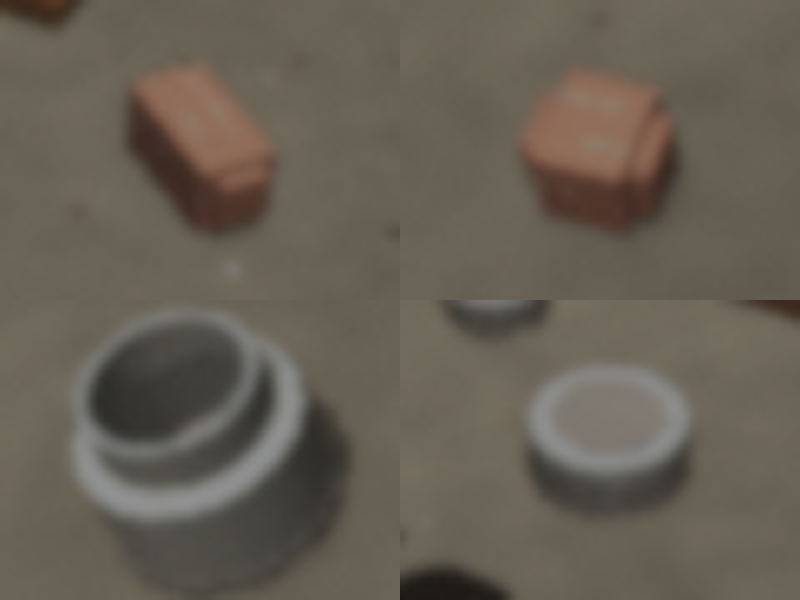

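The crops show the crystals with slightly stepped ends, the canister's open rim (centre about (91.5,258.7) in scene pixels) and the lid top (about (244,154)).

```bash
cat > m.py <<'E'
from h import *
t=np.load("top.npy");s=np.load("scene.npy")
def seg(im,u,v,f,w=34):
    x,y=int(u),int(v);c=cv2.cvtColor(im,cv2.COLOR_RGB2HSV)[y-w:y+w,x-w:x+w].astype(int)
    m=f(*cv2.split(c.astype(np.int32))).astype(np.uint8)
    k=max(cv2.findContours(m,cv2.RETR_EXTERNAL,cv2.CHAIN_APPROX_NONE)[0],key=cv2.contourArea)
    return k+np.array([x-w,y-w])
low=lambda h,s,v:(s<33)&(v>60)
blk=lambda h,s,v:v<55
pk=lambda h,s,v:(v>120)&(s>55)&(h<20)|(s>75)&(v>60)&(h<20)
top=lambda h,s,v:(v>115)&(s>62)&(h<20)
for nm,ut,us,ft,fs in [("lid",(204,247),(244,156),low,low),("can",(392,251),(95,262),low,low),("dish",(256,163),(283,224),low,low),("lump",(258,236),(219,187),blk,blk),("pebble",(302,243),(183,213),blk,blk),("long",(170,192),(305,158),top,top),("short",(341,190),(194,271),top,top)]:
    w=20 if nm in("pebble","long","short","lump") else 30
    a=seg(t,*ut,ft,w);b=seg(s,*us,fs,w)
    A=cv2.minAreaRect(a);B=cv2.minAreaRect(b)
    ea=cv2.fitEllipse(a);eb=cv2.fitEllipse(b)
    p,g=tri(A[0],B[0]);print(nm,"rectT",np.round(A[0],1),np.round(A[1],1),round(A[2],1),"rectS",np.round(B[0],1),np.round(B[1],1),"ellT",np.round(ea[0],1),np.round(ea[1],1),"tri",np.round(p,3),round(g,4))
for nm,u,v in(("canrim",(392.5,250),(91.5,258.7)),("lidtop",(203.5,247.5),(244.2,154))):print(nm,tri(u,v))
m=masks(t)["orange"]
m[:, 170:]=0
m=cv2.morphologyEx(m.astype(np.uint8),cv2.MORPH_CLOSE,np.ones((7,7)))
c=max(cv2.findContours(m,cv2.RETR_EXTERNAL,cv2.CHAIN_APPROX_NONE)[0],key=cv2.contourArea);r=cv2.minAreaRect(c)
P=[plane("top",q,.016)[:2] for q in cv2.boxPoints(r)];print("tray",r,np.round(P,3),np.round(np.mean(P,0),4))
def crop(im,x,y,w=56,h=42):return cv2.resize(im[y-h//2:y-h//2+h,x-w//2:x-w//2+w,::-1],(400,300),interpolation=cv2.INTER_CUBIC)
def big(im,x,y):return cv2.resize(im[y-36:y+36,x-48:x+48,::-1],(400,300),interpolation=cv2.INTER_CUBIC)
cv2.imwrite("pics/crops2.png",np.vstack([np.hstack([crop(t,170,192),crop(t,341,190)]),np.hstack([crop(t,392,251),big(t,116,254)])]))
E
python3 m.py
```

```text
lid rectT [203.5 247. ] [27.6 29. ] 45.0 rectS [244. 156.] [22. 24.] ellT [203.4 247.4] [27.6 28.6] tri [0.423 0.118 0.015] 0.0012
can rectT [392.3 250.3] [28.4 28.7] 77.5 rectS [ 94.3 267.5] [41.8 36.9] ellT [391.8 250.1] [26.9 30.2] tri [ 0.428 -0.323  0.033] 0.0015
dish rectT [255.8 162.6] [46.5 47.4] 63.4 rectS [283.5 224. ] [42. 53.] ellT [255.9 162.4] [46.  47.2] tri [0.632 0.002 0.013] 0.0004
lump rectT [257.7 235.9] [21.9 21.9] 63.4 rectS [219.  187.5] [21. 20.] ellT [257.8 236.1] [21.3 22.1] tri [ 0.453 -0.008  0.017] 0.0003
pebble rectT [301.5 242.5] [8.5 9.9] 45.0 rectS [182.5 213.5] [11.  9.] ellT [301.4 242.4] [ 8.7 10.2] tri [ 0.441 -0.113  0.01 ] 0.0005
long rectT [169.1 191. ] [13.5 30.2] 31.0 rectS [305.9 155.7] [23. 11.] ellT [169.1 191.1] [14.1 32.7] tri [0.552 0.205 0.028] 0.0007
short rectT [342.3 189.1] [16.5 13. ] 63.4 rectS [192.9 268. ] [20.6 15.5] ellT [342.1 188.9] [13.3 16.8] tri [ 0.57  -0.206  0.031] 0.0016
canrim (array([ 0.42657995, -0.31715753,  0.05428655]), np.float64(0.003407013805948917))
lidtop (array([0.42251637, 0.11818217, 0.02058357]), np.float64(0.0009075824198451848))
tray ((115.66184997558594, 253.55201721191406), (32.7683219909668, 76.56080627441406), 81.25383758544922) [[0.424 0.413]
 [0.456 0.242]
 [0.382 0.225]
 [0.351 0.394]] [0.4033 0.3187]
```

View pics/crops2.png

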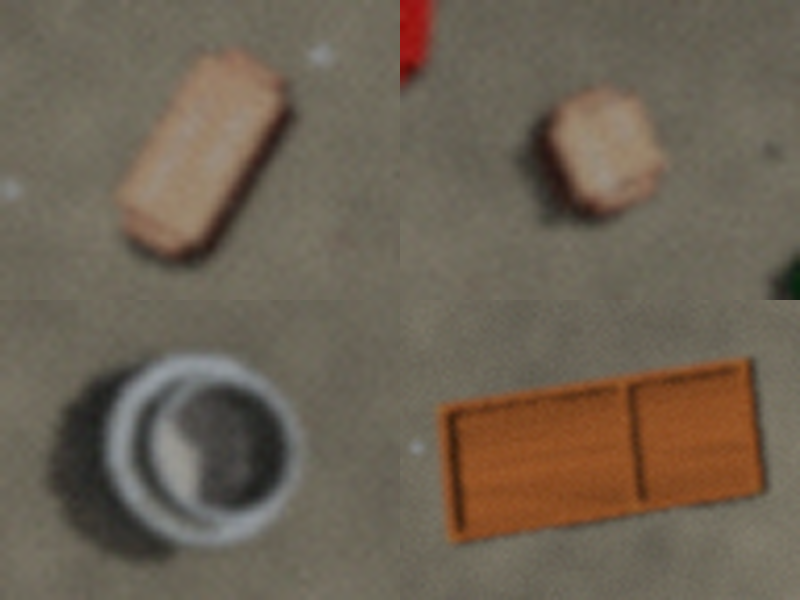

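The crops confirm the orientations: the long crystal's axis runs about 30° right of image-up, and the short one's about 63° down-right. The canister's shoulder circle is near (392,250.4). The tray's short bay is on the right, its −y side.

```bash
cat >> h.py <<'E'
def go(x,y,z,yawdeg=None):
    """shift in tool axes (mm) and turn (deg) from the measured pose to a target"""
    o=arm.get_obs();r=o["eef_rot"];w=r[2]
    from scipy.spatial.transform import Rotation as Ro
    d=Ro.from_euler("xyz",r).as_matrix().T@(np.array([x,y,z])-o["tcp_pos"])*1000
    turn=0 if yawdeg is None else -((yawdeg-np.degrees(w)+90)%180-90)
    print("shift",np.round(d,1),"turn",round(turn,1),"yaw",round(np.degrees(w),1),"tcp",np.round(o["tcp_pos"],4),"q1,q6",o["q"][[0,5]].round(2),"F",o["ft_force"].round(1),"w",round(o["gripper_width"],4),"f",round(o["finger_force"],1),"t",round(o["t"],2))
E
python3 - <<'E'
from h import *
P=lambda u,z:print(np.round(plane("top",u,z),4))
print("shoulder");P((391.9,250.4),.042);P((392.3,250.3),.042)
print("inner rim");P((395.5,249.6),.062)
print("lid");P((203.5,247.4),.025)
print("dish");P((255.9,162.5),.015)
print("lump");P((257.8,236.),.03);print("pebble");P((301.5,242.5),.018)
for c,wh,a in(((169.1,191.),(13.5,30.2),31.),((342.2,189.1),(16.5,13.),63.4)):
    l=a+(90 if wh[1]>wh[0] else 0);d=np.array([np.cos(np.radians(l)),np.sin(np.radians(l))])*10
    p,q=plane("top",np.array(c)+d,.032),plane("top",np.array(c)-d,.032)
    print("crystal",(p+q)/2,"axis",np.degrees(np.arctan2(*(p-q)[[1,0]]))%180)
go(.441,-.113,.2)
E
```

```text
shoulder
[ 0.427  -0.3189  0.042 ]
[ 0.4272 -0.3199  0.042 ]
inner rim
[ 0.4283 -0.3196  0.062 ]
lid
[0.4223 0.1174 0.025 ]
dish
[0.6316 0.0016 0.015 ]
lump
[ 0.4519 -0.0074  0.03  ]
pebble
[ 0.4403 -0.1116  0.018 ]
crystal [0.55089926 0.2035754  0.032     ] axis 152.98264442377086
crystal [ 0.56957021 -0.20645707  0.032     ] axis 26.377933549742096
shift [454.9 580.6 104. ] turn 0 yaw -16.8 tcp [0.173  0.5743 0.303 ] q1,q6 [ 1.61 -0.33] F [-0.3 -0.5  0.5] w 0.0857 f 0.0 t 0.1
```

The rows are not in the units I measure in: shifts go in shares of 1000 mm and turns go in shares of 120 degrees. I convert before sending: 300 mm is 0.3, 270 mm is 0.27.

>>> move_arm(
  rows=[
    [[1,0.3,0.27,0.04,0],[1,0.3,0.27,0.04,0],[1,0.3,0.27,0.04,0],[1,0.3,0.27,0.04,0],[1,0.3,0.27,0.04,0],[1,0.3,0.27,0.04,0],[1,0.3,0.27,0.04,0],[1,0.3,0.27,0.04,0]],
  ],
)

```text
t: 0.77
tcp_pos: [0.3455, 0.2889, 0.2707]
eef_rot: [-3.141, 0.0, -0.292]
ft_force: [1.5, 0.9, -0.1]
gripper_width: 0.0854
finger_force: 0.0
```

```bash
python3 -c "
from h import *
go(.4403,-.1116,.18)"
```

```text
shift [206.1 356.3  90.6] turn 0 yaw -16.7 tcp [0.3455 0.2889 0.2707] q1,q6 [1.15 0.13] F [ 1.5  0.9 -0.1] w 0.0854 f 0.0 t 0.77
```

To row units: 356 mm is 0.356, 206 mm is 0.206.

>>> move_arm(
  rows=[
    [[1,0.206,0.356,0.07,0],[1,0.206,0.356,0.07,0],[1,0.206,0.356,0.07,0],[1,0.206,0.356,0.07,0],[1,0.206,0.356,0.07,0],[1,0.206,0.356,0.07,0],[1,0.206,0.356,0.07,0],[1,0.206,0.356,0.07,0]],
  ],
)

```text
t: 1.43
tcp_pos: [0.4204, -0.031, 0.2149]
eef_rot: [-3.141, -0.001, -0.292]
ft_force: [0.5, 0.5, 0.6]
gripper_width: 0.0855
finger_force: 0.0
```

```bash
python3 -c "
from h import *
go(.4403,-.1116,.15)"
```

```text
shift [42.2 71.5 64.9] turn 0 yaw -16.8 tcp [ 0.4204 -0.031   0.2149] q1,q6 [0.41 0.87] F [0.5 0.5 0.6] w 0.0855 f 0.0 t 1.43
```

To row units: 71 mm is 0.071, 45 mm is 0.045.

>>> move_arm(
  rows=[
    [[0.3,0.042,0.071,0.03,0],[0.3,0.042,0.071,0.045,0],[0.3,0.042,0.071,0.045,0],[0.3,0.042,0.071,0.045,0],[0.3,0.042,0.071,0.045,0]],
  ],
)

```text
t: 1.85
tcp_pos: [0.44, -0.1095, 0.1696]
eef_rot: [3.141, 0.001, -0.295]
ft_force: [-0.0, 0.7, 0.8]
gripper_width: 0.0552
finger_force: 0.0
```

```bash
python3 -c "
from h import *
go(.4403,-.1116,.08)"
```

```text
shift [ 1.   1.9 89.6] turn 0 yaw -16.9 tcp [ 0.44   -0.1095  0.1696] q1,q6 [0.2  1.07] F [-0.   0.7  0.8] w 0.0552 f 0.0 t 1.85
```

To row units: 90 mm is 0.09, 70 mm is 0.07.

>>> move_arm(
  rows=[
    [[0.3,0.001,0.002,0.04,0],[0.3,0.001,0.002,0.07,0],[0.3,0.001,0.002,0.09,0],[0.3,0.001,0.002,0.09,0],[-1,0.001,0.002,0.09,0],[-1,0.001,0.002,0.09,0],[-1,0.001,0.002,0.09,0],[-1,0.001,0.002,0.09,0]],
  ],
  squeeze=40,
)

```text
t: 2.52
tcp_pos: [0.4423, -0.1109, 0.083]
eef_rot: [-3.14, -0.004, -0.292]
ft_force: [-1.9, 2.8, 6.2]
gripper_width: 0.0214
finger_force: 39.2
```

To row units: -110 mm is -0.11, -80 mm is -0.08.

>>> move_arm(
  rows=[
    [[-1,0,0,0,0],[-1,0,0,0,0],[-1,0,0,0,0],[-1,0,0,-0.04,0],[-1,0,0,-0.08,0],[-1,0,0,-0.11,0],[-1,0,0,-0.11,0]],
  ],
)

```text
t: 3.1
tcp_pos: [0.4435, -0.1117, 0.1991]
eef_rot: [-3.139, -0.013, -0.292]
ft_force: [0.1, 0.5, -0.3]
gripper_width: 0.0216
finger_force: 39.6
```

```bash
python3 -c "
from h import *
go(.4275,-.3195,.19)"
```

```text
shift [ 44.5 203.6   9. ] turn 0 yaw -16.8 tcp [ 0.4435 -0.1117  0.1991] q1,q6 [0.2  1.08] F [ 0.1  0.5 -0.3] w 0.0216 f 39.6 t 3.1
```

To row units: 203 mm is 0.203, 44 mm is 0.044.

>>> move_arm(
  rows=[
    [[-1,0.044,0.203,0,0],[-1,0.044,0.203,0,0],[-1,0.044,0.203,0,0],[-1,0.044,0.203,0,0],[-1,0.044,0.203,0,0],[-1,0.044,0.203,0,0],[-1,0.044,0.203,0,0],[-1,0.044,0.203,0,0]],
  ],
)

```text
t: 3.77
tcp_pos: [0.4243, -0.3184, 0.1904]
eef_rot: [-3.141, -0.0, -0.294]
ft_force: [0.1, 0.2, -1.5]
gripper_width: 0.0215
finger_force: 39.7
```

```bash
python3 -c "
from h import *
a=[cv2.resize(arm.read_camera(n)[y:y+120,x:x+160,::-1],(400,300),interpolation=cv2.INTER_CUBIC) for n,x,y in(('scene',30,170),('top',320,180))]
cv2.imwrite('pics/peb.png',np.hstack(a))
go(.4275,-.3195,.14)"
```

```text
shift [ 3.2  1.1 50.6] turn 0 yaw -16.7 tcp [ 0.4247 -0.3175  0.1906] q1,q6 [-0.26  1.54] F [ 0.1 -0.1 -0.2] w 0.0211 f 39.7 t 3.87
```

View pics/peb.png

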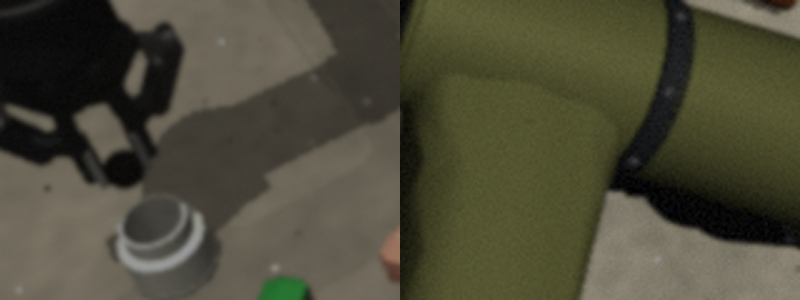

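The scene crop shows the pebble held at the fingertips at (125,168), just above the canister rim at (157,222). The arm hides this area in the top view.

```bash
python3 -c "
from h import *
for z in(.11,.115,.12):print(plane('scene',(80,237.2),z).round(4))
print(plane('scene',(91.5,258.5),.062).round(4))"
```

```text
[ 0.4172 -0.3162  0.11  ]
[ 0.4219 -0.3173  0.115 ]
[ 0.4265 -0.3185  0.12  ]
[ 0.4312 -0.3197  0.062 ]
```

To row units: 48 mm is 0.048, 30 mm is 0.03.

>>> move_arm(
  rows=[
    [[-1,0.003,0.001,0.03,0],[-1,0.003,0.001,0.048,0],[-1,0.003,0.001,0.048,0],[-1,0.003,0.001,0.048,0]],
  ],
)

```text
t: 4.2
tcp_pos: [0.4269, -0.3192, 0.1421]
eef_rot: [3.141, 0.001, -0.291]
ft_force: [-0.3, 0.2, -0.2]
gripper_width: 0.0212
finger_force: 39.7
```

To row units: -80 mm is -0.08, -50 mm is -0.05.

>>> move_arm(
  rows=[
    [[-1,0.001,0,0.003,0],[-1,0.001,0,0.003,0],[-0.3,0.001,0,0.003,0],[-0.3,0.001,0,0.003,0],[-0.2,0.001,0,0.003,0],[-0.2,0.001,0,0.003,0],[-0.2,0.001,0,-0.05,0],[0,0.001,0,-0.08,0]],
  ],
)

```text
t: 4.87
tcp_pos: [0.4265, -0.32, 0.2207]
eef_rot: [-3.141, 0.006, -0.293]
ft_force: [2.7, -0.0, 1.2]
gripper_width: 0.0427
finger_force: 0.0
```

```bash
python3 -c "
from h import *
go(.4223,.1174,.2)"
```

```text
shift [-130.2 -417.5   21.6] turn 0 yaw -16.8 tcp [ 0.4265 -0.32    0.2207] q1,q6 [-0.27  1.54] F [ 2.7 -0.   1.2] w 0.0427 f 0.0 t 4.87
```

To row units: -417 mm is -0.417, -130 mm is -0.13.

>>> move_arm(
  rows=[
    [[1,-0.13,-0.417,0.02,0],[1,-0.13,-0.417,0.02,0],[1,-0.13,-0.417,0.02,0],[1,-0.13,-0.417,0.02,0],[1,-0.13,-0.417,0.02,0],[1,-0.13,-0.417,0.02,0],[1,-0.13,-0.417,0.02,0],[1,-0.13,-0.417,0.02,0]],
  ],
)

```text
t: 5.53
tcp_pos: [0.4242, 0.0143, 0.2074]
eef_rot: [-3.141, -0.001, -0.293]
ft_force: [2.2, 0.6, 0.7]
gripper_width: 0.0853
finger_force: 0.0
```

To row units: -112 mm is -0.112, -40 mm is -0.04.

>>> move_arm(
  rows=[
    [[1,-0.04,-0.112,0,0],[1,-0.04,-0.112,0,0],[1,-0.04,-0.112,0,0],[1,-0.04,-0.112,0,0],[1,-0.04,-0.112,0,0],[1,-0.04,-0.112,0,0]],
  ],
)

```text
t: 6.03
tcp_pos: [0.4187, 0.1311, 0.2069]
eef_rot: [3.141, -0.0, -0.292]
ft_force: [0.8, -0.3, 0.9]
gripper_width: 0.0855
finger_force: 0.0
```

```bash
python3 -c "
from h import *
im=arm.read_camera('top');s=arm.read_camera('scene');np.save('top1.npy',im);np.save('scene1.npy',s)
cv2.imwrite('pics/can1.png',np.hstack([cv2.resize(i[y-30:y+30,x-40:x+40,::-1],(400,300),interpolation=cv2.INTER_CUBIC) for i,x,y in((im,392,250),(s,95,262))]))
go(.4223,.1174,.08)"
```

```text
shift [  7.   11.4 127. ] turn 0 yaw -16.9 tcp [0.4189 0.1303 0.207 ] q1,q6 [0.77 0.51] F [0.2 0.1 0.3] w 0.0853 f 0.0 t 6.13
```

View pics/can1.png

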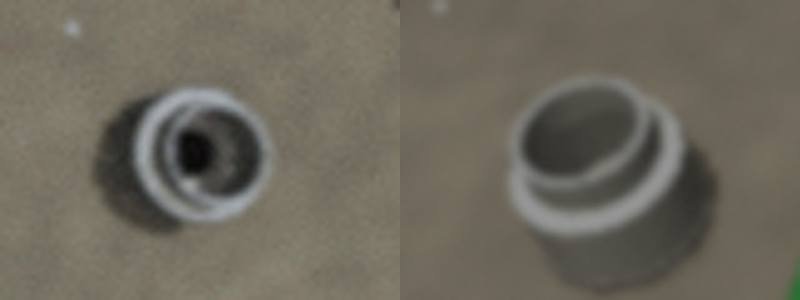

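The pebble is the dark spot inside the canister at (193,153) in the left pane. The scene rim centre is about (91,258).

```bash
python3 -c "
from h import *
print('lid scene',plane('scene',(243.8,153.6),.025).round(4),'can scene',[plane('scene',u,.062).round(4) for u in((91,257.8),(91.3,258.3))])
print('can top',plane('top',(395,250.4),.062).round(4),plane('top',(392.2,250.5),.042).round(4))
s=np.load('scene1.npy')
"
```

```text
lid scene [0.4245 0.1151 0.025 ] can scene [array([ 0.4292, -0.3194,  0.062 ]), array([ 0.4306, -0.3197,  0.062 ])]
can top [ 0.4265 -0.3184  0.062 ] [ 0.4268 -0.3196  0.042 ]
```

>>> move_arm(
  rows=[
    [[1,0.007,0.011,0.04,0],[1,0.007,0.011,0.08,0],[1,0.007,0.011,0.11,0],[1,0.007,0.011,0.124,0],[1,0.007,0.011,0.124,0],[1,0.007,0.011,0.124,0]],
  ],
)

```text
t: 6.63
tcp_pos: [0.4225, 0.1176, 0.0831]
eef_rot: [3.14, -0.0, -0.294]
ft_force: [0.7, 0.7, 0.6]
gripper_width: 0.0856
finger_force: 0.0
```

>>> move_arm(
  rows=[
    [[-1,0,0,0,0],[-1,0,0,0,0],[-1,0,0,0,0],[-1,0,0,0,0],[-1,0,0,0,0],[-1,0,0,0,0]],
  ],
  squeeze=40,
)

```text
t: 7.13
tcp_pos: [0.4234, 0.1191, 0.0854]
eef_rot: [-3.139, -0.003, -0.293]
ft_force: [0.1, -1.5, 4.8]
gripper_width: 0.0595
finger_force: 42.6
```

To row units: -100 mm is -0.1, -80 mm is -0.08.

>>> move_arm(
  rows=[
    [[-1,0,0,-0.04,0],[-1,0,0,-0.08,0],[-1,0,0,-0.1,0],[-1,0,0,-0.1,0],[-1,0,0,-0.1,0]],
  ],
)

```text
t: 7.55
tcp_pos: [0.4229, 0.1193, 0.1853]
eef_rot: [-3.138, -0.002, -0.293]
ft_force: [-0.4, 0.6, -2.7]
gripper_width: 0.0602
finger_force: 43.8
```

```bash
python3 -c "
from h import *
go(.428,-.319,.19)"
```

```text
shift [131.4 418.1  -6.1] turn 0 yaw -16.8 tcp [0.4229 0.1193 0.1853] q1,q6 [0.74 0.54] F [-0.4  0.6 -2.7] w 0.0602 f 43.8 t 7.55
```

To row units: 418 mm is 0.418, 131 mm is 0.131.

>>> move_arm(
  rows=[
    [[-1,0.131,0.418,-0.006,0],[-1,0.131,0.418,-0.006,0],[-1,0.131,0.418,-0.006,0],[-1,0.131,0.418,-0.006,0],[-1,0.131,0.418,-0.006,0],[-1,0.131,0.418,-0.006,0],[-1,0.131,0.418,-0.006,0],[-1,0.131,0.418,-0.006,0]],
  ],
)

```text
t: 8.22
tcp_pos: [0.425, -0.2166, 0.1868]
eef_rot: [-3.141, 0.0, -0.293]
ft_force: [0.5, 0.8, -1.1]
gripper_width: 0.0594
finger_force: 43.9
```

To row units: 106 mm is 0.106, 32 mm is 0.032.

>>> move_arm(
  rows=[
    [[-1,0.032,0.106,0,0],[-1,0.032,0.106,0,0],[-1,0.032,0.106,0,0],[-1,0.032,0.106,0,0],[-1,0.032,0.106,0,0],[-1,0.032,0.106,0,0]],
  ],
)

```text
t: 8.72
tcp_pos: [0.4255, -0.325, 0.1865]
eef_rot: [-3.141, 0.002, -0.293]
ft_force: [1.2, -0.2, -0.5]
gripper_width: 0.0595
finger_force: 43.9
```

```bash
python3 -c "
from h import *
s=arm.read_camera('scene');np.save('scene2.npy',s)
cv2.imwrite('pics/lid1.png',cv2.resize(s[180:300,30:190,::-1],(800,600),interpolation=cv2.INTER_CUBIC))
go(.428,-.319,.19)"
```

```text
shift [ 0.5 -6.  -3.1] turn 0 yaw -16.7 tcp [ 0.4258 -0.3246  0.1869] q1,q6 [-0.28  1.55] F [ 0.2 -0.5 -0.8] w 0.0596 f 43.9 t 8.77
```

View pics/lid1.png

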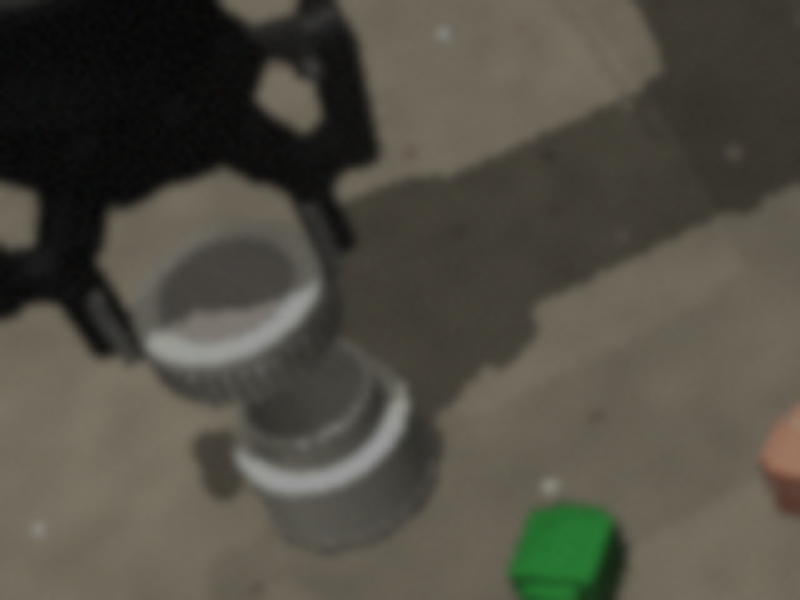

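The lid is held level, its top centred near (235,298) in the crop, with the canister rim below right at about (313,390).

```bash
python3 -c "
from h import *
for z in(.123,.127,.13):print(plane('scene',(76.6,239.2),z).round(4))
go(.428,-.319,.145)"
```

```text
[ 0.4286 -0.3252  0.123 ]
[ 0.4323 -0.3261  0.127 ]
[ 0.4351 -0.3267  0.13  ]
shift [ 0.5 -6.  41.9] turn 0 yaw -16.7 tcp [ 0.4258 -0.3246  0.1869] q1,q6 [-0.28  1.55] F [ 0.2 -0.5 -0.8] w 0.0596 f 43.9 t 8.77
```

To row units: 34 mm is 0.034, 20 mm is 0.02.

>>> move_arm(
  rows=[
    [[-1,0,-0.006,0.02,0],[-1,0,-0.006,0.034,0],[-1,0,-0.006,0.034,0],[-1,0,-0.006,0.034,0],[-1,0,-0.006,0.034,0]],
  ],
)

```text
t: 9.18
tcp_pos: [0.4282, -0.3192, 0.1548]
eef_rot: [3.141, -0.002, -0.291]
ft_force: [-0.3, -0.4, -0.6]
gripper_width: 0.06
finger_force: 43.9
```

```bash
python3 -c "
from h import *
s=arm.read_camera('scene')
cv2.imwrite('pics/lid2.png',cv2.resize(s[210:300,40:160,::-1],(800,600),interpolation=cv2.INTER_CUBIC))
go(.4275,-.319,.13)"
```

```text
shift [-0.9 -0.2 25. ] turn 0 yaw -16.7 tcp [ 0.4283 -0.3194  0.155 ] q1,q6 [-0.26  1.54] F [-0.   0.6 -0.1] w 0.0599 f 43.9 t 9.23
```

View pics/lid2.png

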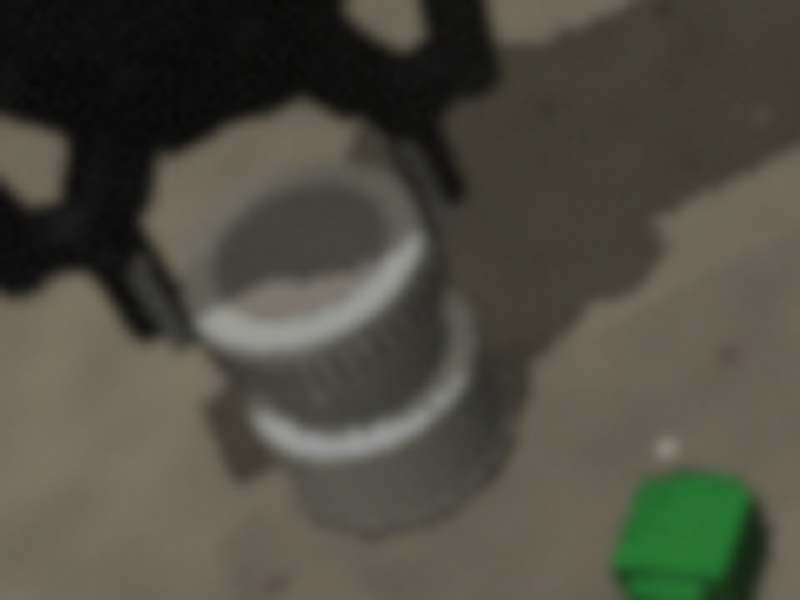

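The lid hovers roughly coaxial with the canister. The lid top is at (310,255) and the shoulder ring around (360,385). Lowering now.

To row units: 15 mm is 0.015, 12 mm is 0.012.

>>> move_arm(
  rows=[
    [[-1,0,0,0.007,0],[-1,0,0,0.012,0],[-1,0,0,0.015,0],[-1,0,0,0.015,0]],
  ],
)

```text
t: 9.57
tcp_pos: [0.4272, -0.3194, 0.1373]
eef_rot: [-3.141, 0.002, -0.293]
ft_force: [0.3, 0.4, -0.0]
gripper_width: 0.0597
finger_force: 43.9
```

To row units: 8 mm is 0.008, 6 mm is 0.006.

>>> move_arm(
  rows=[
    [[-1,0,0,0.004,0],[-1,0,0,0.006,0],[-1,0,0,0.008,0],[-1,0,0,0.008,0],[-1,0,0,0.008,0]],
  ],
)

```text
t: 9.98
tcp_pos: [0.4277, -0.3197, 0.1315]
eef_rot: [3.141, -0.0, -0.293]
ft_force: [-2.6, 2.0, 5.7]
gripper_width: 0.0601
finger_force: 44.4
```

To row units: -100 mm is -0.1, -70 mm is -0.07.

>>> move_arm(
  rows=[
    [[0.4,0,0,0,0],[0.7,0,0,0,0],[0.9,0,0,0,0],[0.9,0,0,0,0],[0.9,0,0,-0.03,0],[0.9,0,0,-0.07,0],[0.9,0,0,-0.1,0]],
  ],
)

```text
t: 10.57
tcp_pos: [0.4276, -0.3198, 0.2327]
eef_rot: [3.14, -0.001, -0.293]
ft_force: [1.8, -0.3, 1.1]
gripper_width: 0.0813
finger_force: 0.0
```

```bash
python3 -c "
from h import *
s=arm.read_camera('scene');np.save('scene3.npy',s)
cv2.imwrite('pics/lid3.png',cv2.resize(s[210:300,40:160,::-1],(800,600),interpolation=cv2.INTER_CUBIC))
go(.453,-.008,.2)"
```

```text
shift [ -67.8 -306.9   38.1] turn 0 yaw -16.8 tcp [ 0.4291 -0.3211  0.2401] q1,q6 [-0.26  1.54] F [ 0.3 -0.7  7. ] w 0.0809 f 0.0 t 10.62
```

View pics/lid3.png

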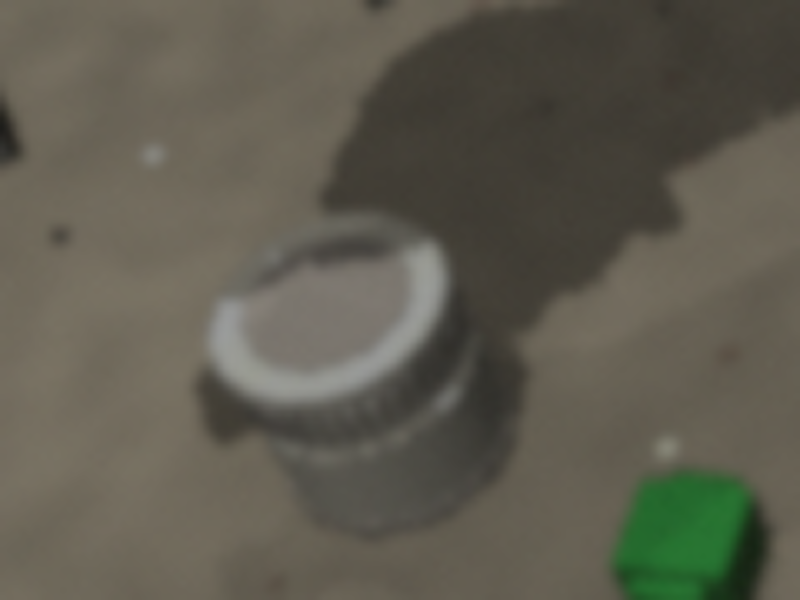

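The lid sits level on the canister with an even gap above the shoulder. Next is the lump.

To row units: -307 mm is -0.307, -68 mm is -0.068.

>>> move_arm(
  rows=[
    [[1,-0.068,-0.307,0.038,0],[1,-0.068,-0.307,0.038,0],[1,-0.068,-0.307,0.038,0],[1,-0.068,-0.307,0.038,0],[1,-0.068,-0.307,0.038,0],[1,-0.068,-0.307,0.038,0],[1,-0.068,-0.307,0.038,0],[1,-0.068,-0.307,0.038,0]],
  ],
)

```text
t: 11.28
tcp_pos: [0.4508, -0.0029, 0.1919]
eef_rot: [-3.141, -0.0, -0.291]
ft_force: [0.4, 0.4, -0.6]
gripper_width: 0.0851
finger_force: 0.0
```

>>> move_arm(
  rows=[
    [[1,0,0,0,0],[1,0,0,0,0]],
  ],
)

```text
t: 11.45
tcp_pos: [0.4511, -0.0048, 0.1921]
eef_rot: [3.141, 0.0, -0.29]
ft_force: [-0.3, 1.0, 0.1]
gripper_width: 0.0853
finger_force: 0.0
```

```bash
python3 -c "
from h import *
go(.4525,-.008,.081)"
```

```text
shift [  2.3   2.6 111.1] turn 0 yaw -16.6 tcp [ 0.4511 -0.0048  0.1921] q1,q6 [0.44 0.84] F [-0.3  1.   0.1] w 0.0853 f 0.0 t 11.45
```

To row units: 111 mm is 0.111, 100 mm is 0.1.

>>> move_arm(
  rows=[
    [[1,0.002,0.003,0.04,0],[1,0.002,0.003,0.075,0],[1,0.002,0.003,0.1,0],[1,0.002,0.003,0.111,0],[1,0.002,0.003,0.111,0],[1,0.002,0.003,0.111,0]],
  ],
)

```text
t: 11.95
tcp_pos: [0.4527, -0.0101, 0.0825]
eef_rot: [3.141, -0.001, -0.293]
ft_force: [0.3, -0.9, 0.5]
gripper_width: 0.0854
finger_force: 0.0
```

>>> move_arm(
  rows=[
    [[-1,0,0,0,0],[-1,0,0,0,0],[-1,0,0,0,0],[-1,0,0,0,0],[-1,0,0,0,0],[-1,0,0,0,0],[-1,0,0,0,0]],
  ],
  squeeze=60,
)

```text
t: 12.53
tcp_pos: [0.4534, -0.009, 0.0836]
eef_rot: [-3.14, -0.003, -0.292]
ft_force: [-1.3, 1.5, 6.3]
gripper_width: 0.0492
finger_force: 62.7
```

To row units: -80 mm is -0.08, -50 mm is -0.05.

>>> move_arm(
  rows=[
    [[-1,0,0,-0.02,0],[-1,0,0,-0.05,0],[-1,0,0,-0.08,0],[-1,0,0,-0.08,0],[-1,0,0,-0.08,0]],
  ],
)

```text
t: 12.95
tcp_pos: [0.4527, -0.009, 0.1629]
eef_rot: [-3.139, -0.002, -0.293]
ft_force: [-0.4, -0.4, -4.0]
gripper_width: 0.0493
finger_force: 64.0
```

```bash
python3 -c "
from h import *
go(.632,.0015,.15)"
```

```text
shift [168.6 -61.8  13.4] turn 0 yaw -16.8 tcp [ 0.4527 -0.009   0.1629] q1,q6 [0.43 0.85] F [-0.4 -0.4 -4. ] w 0.0493 f 64.0 t 12.95
```

To row units: 169 mm is 0.169, -62 mm is -0.062.

>>> move_arm(
  rows=[
    [[-1,0.169,-0.062,0.01,0],[-1,0.169,-0.062,0.01,0],[-1,0.169,-0.062,0.01,0],[-1,0.169,-0.062,0.01,0],[-1,0.169,-0.062,0.01,0],[-1,0.169,-0.062,0.01,0],[-1,0.169,-0.062,0.01,0]],
  ],
)

```text
t: 13.53
tcp_pos: [0.6312, 0.001, 0.1477]
eef_rot: [3.139, 0.006, -0.293]
ft_force: [-0.9, 1.1, -4.5]
gripper_width: 0.0494
finger_force: 64.0
```

```bash
python3 -c "
from h import *
go(.632,.0015,.0895)"
```

```text
shift [ 0.9 -0.8 58.1] turn 0 yaw -16.8 tcp [0.6312 0.001  0.1477] q1,q6 [0.32 0.96] F [-0.9  1.1 -4.5] w 0.0494 f 64.0 t 13.53
```

To row units: 58 mm is 0.058, 54 mm is 0.054.

>>> move_arm(
  rows=[
    [[-1,0,0,0.025,0],[-1,0,0,0.045,0],[-1,0,0,0.054,0],[-1,0,0,0.058,0],[-1,0,0,0.058,0],[-1,0,0,0.058,0]],
  ],
)

```text
t: 14.03
tcp_pos: [0.6322, 0.0012, 0.0947]
eef_rot: [-3.141, -0.002, -0.292]
ft_force: [-0.6, -0.5, -3.9]
gripper_width: 0.049
finger_force: 64.1
```

```bash
python3 -c "
from h import *
go(.632,.0015,.0895)"
```

```text
shift [-0.3 -0.3  5.2] turn 0 yaw -16.8 tcp [0.6322 0.0012 0.0947] q1,q6 [0.32 0.96] F [-0.6 -0.5 -3.9] w 0.049 f 64.1 t 14.03
```

To row units: -70 mm is -0.07, -30 mm is -0.03.

>>> move_arm(
  rows=[
    [[-1,0,0,0.003,0],[-1,0,0,0.004,0],[-1,0,0,0.004,0],[0.45,0,0,0.004,0],[0.45,0,0,0.004,0],[0.45,0,0,0.004,0],[0.45,0,0,-0.03,0],[0.45,0,0,-0.07,0]],
  ],
)

```text
t: 14.7
tcp_pos: [0.6304, 0.0009, 0.1611]
eef_rot: [3.138, 0.006, -0.293]
ft_force: [1.0, 0.5, 0.8]
gripper_width: 0.0621
finger_force: 0.0
```

To row units: -30 mm is -0.03.

>>> move_arm(
  rows=[
    [[0.9,0,0,-0.03,0],[0.9,0,0,-0.03,0]],
  ],
)

```text
t: 14.87
tcp_pos: [0.6348, 0.0009, 0.2034]
eef_rot: [-3.137, -0.013, -0.292]
ft_force: [0.8, 0.2, 1.2]
gripper_width: 0.0808
finger_force: 0.0
```

```bash
python3 -c "
from h import *
go(.5705,-.206,.16,26.4+90);go(.551,.2035,.16,153)"
```

```text
shift [ -2.5 216.9  42.4] turn 46.9 yaw -16.7 tcp [0.6348 0.0009 0.2034] q1,q6 [0.32 0.96] F [0.8 0.2 1.2] w 0.0808 f 0.0 t 14.87
shift [-139.2 -169.6   42.3] turn 10.3 yaw -16.7 tcp [0.6348 0.0009 0.2034] q1,q6 [0.32 0.96] F [0.8 0.2 1.2] w 0.0808 f 0.0 t 14.87
```

To row units: -170 mm is -0.17, -139 mm is -0.139, 10.3 degrees is 0.0858.

>>> move_arm(
  rows=[
    [[1,-0.139,-0.17,0.035,0.0583],[1,-0.139,-0.17,0.035,0.0858],[1,-0.139,-0.17,0.035,0.0858],[1,-0.139,-0.17,0.035,0.0858],[1,-0.139,-0.17,0.035,0.0858],[1,-0.139,-0.17,0.035,0.0858],[1,-0.139,-0.17,0.035,0.0858],[1,-0.139,-0.17,0.035,0.0858]],
  ],
)

```text
t: 15.53
tcp_pos: [0.5477, 0.205, 0.1589]
eef_rot: [-3.141, -0.001, -0.47]
ft_force: [-0.6, -0.3, 0.9]
gripper_width: 0.0853
finger_force: 0.0
```

```bash
python3 -c "
from h import *
t=arm.read_camera('top');s=arm.read_camera('scene')
for n,im in(('top',t),('scene',s)):
  for k,a,(c,wh,an),_ in blobs(im):
    if k in('light','black','pink','orange') and a<2500:
      p=plane(n,c,.03)
      if .3<p[0]<.72 and abs(p[1])<.42: print(n,k,a,np.round(c,1),np.round(wh,1),p.round(3))
go(.551,.2035,.083,153)"
```

```text
top black 90.0 [182.7 196.1] [12.8 12.6] [0.54  0.172 0.03 ]
top black 274.0 [256.  161.5] [19. 18.] [0.63  0.002 0.03 ]
top black 81.0 [421.8 161.3] [83.4  2.6] [ 0.646 -0.405  0.03 ]
top black 94.0 [ 92.6 123.2] [15.1 12.9] [0.71  0.397 0.03 ]
top pink 61.0 [164.8 200.8] [12.6  7.9] [0.528 0.213 0.03 ]
top pink 180.5 [341.8 189.1] [17.1 13.5] [ 0.57  -0.206  0.03 ]
top orange 2035.5 [115.4 253.6] [32.3 77. ] [0.403 0.315 0.03 ]
top light 95.0 [397.3 297.2] [26.  12.8] [ 0.321 -0.333  0.03 ]
top light 280.0 [244.5 274.5] [19. 19.] [0.363 0.021 0.03 ]
top light 1690.5 [190.8 261.1] [68.2 70.6] [0.39  0.144 0.03 ]
top light 559.5 [397.5 250. ] [26. 27.] [ 0.429 -0.337  0.03 ]
top light 52.5 [324.7 216.1] [ 6.6 15.5] [ 0.503 -0.165  0.03 ]
top light 45.0 [282.5 203.5] [11.  9.] [ 0.53  -0.064  0.03 ]
top light 128.0 [276.3 190.5] [13.6 28. ] [ 0.561 -0.049  0.03 ]
top light 1555.0 [256.2 162.3] [44.1 45.3] [0.628 0.001 0.03 ]
top light 216.5 [379.8 135.7] [ 9.2 32.4] [ 0.707 -0.302  0.03 ]
scene black 344.5 [284. 221.] [20. 20.] [ 0.635 -0.003  0.03 ]
scene pink 256.0 [193.2 268.6] [21.1 15.5] [ 0.572 -0.206  0.03 ]
scene pink 140.0 [306.8 157.3] [19.8 10.6] [0.558 0.199 0.03 ]
scene orange 211.5 [236.4 254.8] [19.6 14.8] [ 0.614 -0.131  0.03 ]
scene orange 194.0 [273.4 128.3] [22.5 13. ] [0.422 0.242 0.03 ]
scene light 290.5 [207.  351.5] [31.3 12.1] [ 0.699 -0.301  0.03 ]
scene light 50.0 [265.  301.5] [ 7. 10.] [ 0.718 -0.174  0.03 ]
scene light 676.5 [ 88.3 255.6] [24.6 35.8] [ 0.394 -0.313  0.03 ]
scene light 1333.5 [281.5 222.5] [46.2 39.2] [ 0.634 -0.01   0.03 ]
scene light 122.5 [200. 165.] [10. 16.] [0.374 0.01  0.03 ]
shift [ 2.4 -1.1 76. ] turn -0.1 yaw -27.1 tcp [0.5483 0.2036 0.159 ] q1,q6 [0.7 0.4] F [ 0.1  0.5 -0.5] w 0.0853 f 0.0 t 15.63
```

To row units: 76 mm is 0.076, 60 mm is 0.06.

>>> move_arm(
  rows=[
    [[1,0.002,-0.001,0.035,0],[1,0.002,-0.001,0.06,0],[1,0.002,-0.001,0.076,0],[1,0.002,-0.001,0.076,0],[1,0.002,-0.001,0.076,0]],
  ],
)

```text
t: 16.05
tcp_pos: [0.5505, 0.2028, 0.0823]
eef_rot: [3.14, -0.0, -0.474]
ft_force: [0.1, 0.8, 1.1]
gripper_width: 0.085
finger_force: 0.0
```

>>> move_arm(
  rows=[
    [[-1,0,0,0,0],[-1,0,0,0,0],[-1,0,0,0,0],[-1,0,0,0,0],[-1,0,0,0,0],[-1,0,0,0,0],[-1,0,0,0,0],[-1,0,0,0,0]],
  ],
)

```text
t: 16.72
tcp_pos: [0.5506, 0.2043, 0.0836]
eef_rot: [-3.141, -0.001, -0.472]
ft_force: [-1.6, 0.6, 6.1]
gripper_width: 0.0307
finger_force: 61.4
```

To row units: -80 mm is -0.08, -50 mm is -0.05.

>>> move_arm(
  rows=[
    [[-1,0,0,0,0],[-1,0,0,-0.02,0],[-1,0,0,-0.05,0],[-1,0,0,-0.08,0],[-1,0,0,-0.08,0],[-1,0,0,-0.08,0]],
  ],
)

```text
t: 17.22
tcp_pos: [0.5505, 0.2045, 0.1638]
eef_rot: [-3.139, -0.001, -0.473]
ft_force: [-0.3, 0.2, -3.8]
gripper_width: 0.0307
finger_force: 60.6
```

```bash
python3 -c "
from h import *
go(.397,.3515,.15,-79.5)"
```

```text
shift [-203.6  -60.9   13.8] turn 52.4 yaw -27.1 tcp [0.5505 0.2045 0.1638] q1,q6 [0.7 0.4] F [-0.3  0.2 -3.8] w 0.0307 f 60.6 t 17.22
```

To row units: -204 mm is -0.204, -61 mm is -0.061, 52.4 degrees is 0.4367.

>>> move_arm(
  rows=[
    [[-1,-0.204,-0.061,0.01,0.0583],[-1,-0.204,-0.061,0.01,0.1167],[-1,-0.204,-0.061,0.01,0.175],[-1,-0.204,-0.061,0.01,0.2333],[-1,-0.204,-0.061,0.01,0.2917],[-1,-0.204,-0.061,0.01,0.35],[-1,-0.204,-0.061,0.01,0.4083],[-1,-0.204,-0.061,0.01,0.4367]],
  ],
)

```text
t: 17.88
tcp_pos: [0.3942, 0.3517, 0.1499]
eef_rot: [3.138, -0.002, -1.39]
ft_force: [0.2, -1.1, -1.8]
gripper_width: 0.0305
finger_force: 60.5
```

>>> move_arm(
  rows=[
    [[-1,0,0,0,0],[-1,0,0,0,0],[-1,0,0,0,0]],
  ],
)

```text
t: 18.13
tcp_pos: [0.3961, 0.3507, 0.1512]
eef_rot: [3.14, -0.001, -1.385]
ft_force: [-0.0, -0.3, -1.9]
gripper_width: 0.0306
finger_force: 60.5
```

```bash
python3 -c "
from h import *
go(.397,.3515,.0885,-79.5)"
```

```text
shift [-0.7 -1.1 62.7] turn 0.2 yaw -79.3 tcp [0.3961 0.3507 0.1512] q1,q6 [ 1.1  -0.92] F [-0.  -0.3 -1.9] w 0.0306 f 60.5 t 18.13
```

To row units: 62 mm is 0.062, 58 mm is 0.058.

>>> move_arm(
  rows=[
    [[-1,-0.001,-0.001,0.03,0],[-1,-0.001,-0.001,0.05,0],[-1,-0.001,-0.001,0.058,0],[-1,-0.001,-0.001,0.062,0],[-1,-0.001,-0.001,0.062,0],[-1,-0.001,-0.001,0.062,0]],
  ],
)

```text
t: 18.63
tcp_pos: [0.3976, 0.3527, 0.0916]
eef_rot: [-3.14, 0.001, -1.387]
ft_force: [0.0, 0.2, -2.0]
gripper_width: 0.0308
finger_force: 60.4
```

```bash
python3 -c "
from h import *
go(.397,.3515,.0885,-79.5)"
```

```text
shift [1.  0.8 3.1] turn 0.1 yaw -79.4 tcp [0.3976 0.3527 0.0916] q1,q6 [ 1.1  -0.92] F [ 0.   0.2 -2. ] w 0.0308 f 60.4 t 18.63
```

To row units: -80 mm is -0.08, -40 mm is -0.04.

>>> move_arm(
  rows=[
    [[-1,0,0,0.002,0],[-1,0,0,0.003,0],[-1,0,0,0.003,0],[-0.1,0,0,0.003,0],[-0.1,0,0,0.003,0],[-0.1,0,0,0.003,0],[-0.1,0,0,-0.04,0],[0,0,0,-0.08,0]],
  ],
)

```text
t: 19.3
tcp_pos: [0.3963, 0.3511, 0.1693]
eef_rot: [3.138, -0.004, -1.387]
ft_force: [1.6, 1.1, 1.7]
gripper_width: 0.0425
finger_force: 0.0
```

To row units: -20 mm is -0.02.

>>> move_arm(
  rows=[
    [[1,0,0,-0.02,0],[1,0,0,-0.02,0]],
  ],
)

```text
t: 19.47
tcp_pos: [0.3987, 0.354, 0.1976]
eef_rot: [-3.133, 0.007, -1.387]
ft_force: [-0.3, 0.4, -0.0]
gripper_width: 0.0656
finger_force: 0.0
```

```bash
python3 -c "
from h import *
go(.4,-.1,.2,26.4);go(.57,-.206,.17,26.4)"
```

```text
shift [446.5  81.8  -6. ] turn 74.2 yaw -79.4 tcp [0.3987 0.354  0.1976] q1,q6 [ 1.11 -0.92] F [-0.3  0.4 -0. ] w 0.0656 f 0.0 t 19.47
shift [582.1 -65.6  24.4] turn 74.2 yaw -79.4 tcp [0.3987 0.354  0.1976] q1,q6 [ 1.11 -0.92] F [-0.3  0.4 -0. ] w 0.0656 f 0.0 t 19.47
```

To row units: 582 mm is 0.582, -66 mm is -0.066, 50 degrees is 0.4167.

>>> move_arm(
  rows=[
    [[1,0.582,-0.066,0.01,0.0583],[1,0.582,-0.066,0.01,0.1167],[1,0.582,-0.066,0.01,0.175],[1,0.582,-0.066,0.01,0.2333],[1,0.582,-0.066,0.01,0.2917],[1,0.582,-0.066,0.01,0.35],[1,0.582,-0.066,0.01,0.4083],[1,0.582,-0.066,0.01,0.4167]],
  ],
)

```text
t: 20.13
tcp_pos: [0.4947, 0.0317, 0.1854]
eef_rot: [-3.141, 0.001, -2.266]
ft_force: [1.4, 0.9, 0.1]
gripper_width: 0.0853
finger_force: 0.0
```

```bash
python3 -c "
from h import *
t=arm.read_camera('top')
cv2.imwrite('pics/tray1.png',cv2.resize(t[200:302,50:186,::-1],(800,600),interpolation=cv2.INTER_CUBIC))
go(.57,-.206,.17,26.4)"
```

```text
shift [ 130.2 -205.8   15.7] turn 23.7 yaw -129.9 tcp [0.4957 0.026  0.1851] q1,q6 [ 0.46 -1.16] F [-1.3 -1.4 -0.2] w 0.0856 f 0.0 t 20.18
```

View pics/tray1.png

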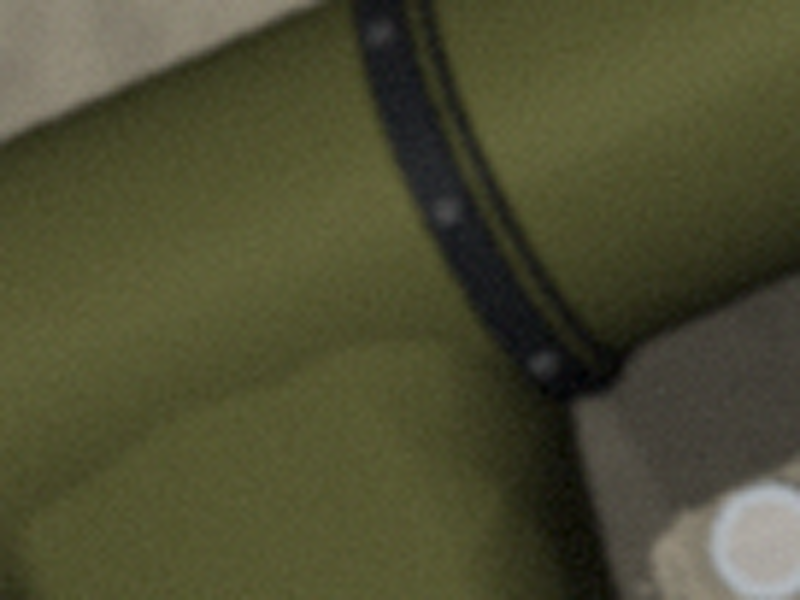

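The arm still hides the tray, with only a small lid visible at the lower right. I'll check again later from a clear position.

To row units: -206 mm is -0.206, 130 mm is 0.13, 23.7 degrees is 0.1975.

>>> move_arm(
  rows=[
    [[1,0.13,-0.206,0.015,0.0583],[1,0.13,-0.206,0.015,0.1167],[1,0.13,-0.206,0.015,0.175],[1,0.13,-0.206,0.015,0.1975],[1,0.13,-0.206,0.015,0.1975],[1,0.13,-0.206,0.015,0.1975],[1,0.13,-0.206,0.015,0.1975],[1,0.13,-0.206,0.015,0.1975]],
  ],
)

```text
t: 20.85
tcp_pos: [0.5707, -0.1995, 0.1688]
eef_rot: [3.141, -0.002, -2.677]
ft_force: [-0.9, -0.5, 0.5]
gripper_width: 0.0856
finger_force: 0.0
```

```bash
python3 -c "
from h import *
t=arm.read_camera('top');np.save('topA.npy',t)
for k,a,(c,wh,an),_ in blobs(t):
  p=plane('top',c,.036)
  if k in('pink','orange') and p[1]>.15:print(k,a,np.round(c,1),np.round(wh,1),an,p.round(4))
s=arm.read_camera('scene');np.save('sceneA.npy',s)
cv2.imwrite('pics/tray2.png',np.hstack([cv2.resize(t[208:298,60:180,::-1],(400,300),interpolation=cv2.INTER_CUBIC),cv2.resize(s[85:160,235:335,::-1],(400,300),interpolation=cv2.INTER_CUBIC)]))
go(.57,-.206,.083,26.4)"
```

```text
pink 427.5 [ 98.8 255.9] [15.4 32.4] 81.25383758544922 [0.3965 0.3498 0.036 ]
pink 84.0 [115.  253.4] [35.  79.8] 81.02737426757812 [0.4031 0.3143 0.036 ]
pink 183.0 [13.  63.6] [35.2 12.5] 80.90972137451172 [0.8507 0.5985 0.036 ]
pink 274.5 [138.  58.] [34. 10.] 90.0 [0.8807 0.301  0.036 ]
orange 2316.5 [115.6 253.5] [32.5 76.5] 80.90972137451172 [0.4029 0.3129 0.036 ]
shift [ 4.5 -7.2 86.7] turn 0.4 yaw -153.2 tcp [ 0.5708 -0.1975  0.1697] q1,q6 [-0.  -1.1] F [0.4 0.6 0.5] w 0.0855 f 0.0 t 20.95
```

View pics/tray2.png

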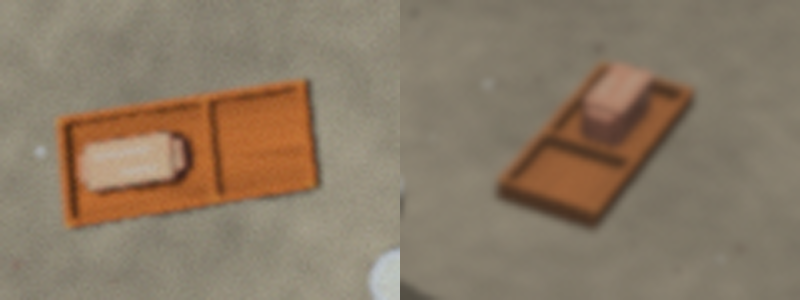

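The long crystal lies flat in the long bay at (130,160) in the left crop. The short bay is empty.

To row units: 86 mm is 0.086, 80 mm is 0.08.

>>> move_arm(
  rows=[
    [[0.5,0.004,-0.007,0.03,0],[0.5,0.004,-0.007,0.06,0],[0.5,0.004,-0.007,0.08,0],[0.5,0.004,-0.007,0.086,0],[0.5,0.004,-0.007,0.086,0],[0.5,0.004,-0.007,0.086,0]],
  ],
)

```text
t: 21.45
tcp_pos: [0.5712, -0.2052, 0.0855]
eef_rot: [-3.14, 0.001, -2.672]
ft_force: [0.7, 0.9, 0.8]
gripper_width: 0.0639
finger_force: 0.0
```

>>> move_arm(
  rows=[
    [[-1,0,0,0,0],[-1,0,0,0,0],[-1,0,0,0,0],[-1,0,0,0,0],[-1,0,0,0,0],[-1,0,0,0,0],[-1,0,0,0,0]],
  ],
)

```text
t: 22.03
tcp_pos: [0.5714, -0.2058, 0.0859]
eef_rot: [-3.14, 0.002, -2.673]
ft_force: [-0.6, 1.4, 6.5]
gripper_width: 0.0307
finger_force: 59.4
```

To row units: -100 mm is -0.1, -90 mm is -0.09.

>>> move_arm(
  rows=[
    [[-1,0,0,-0.02,0],[-1,0,0,-0.05,0],[-1,0,0,-0.09,0],[-1,0,0,-0.1,0],[-1,0,0,-0.1,0]],
  ],
)

```text
t: 22.45
tcp_pos: [0.5721, -0.2063, 0.1893]
eef_rot: [-3.136, 0.007, -2.673]
ft_force: [0.9, 0.1, -0.2]
gripper_width: 0.031
finger_force: 59.0
```

```bash
python3 -c "
from h import *
go(.412,.27,.18,-79.5)"
```

```text
shift [-72.1 497.3   7.1] turn -73.7 yaw -153.2 tcp [ 0.5721 -0.2063  0.1893] q1,q6 [-0.02 -1.09] F [ 0.9  0.1 -0.2] w 0.031 f 59.0 t 22.45
```

To row units: 497 mm is 0.497, -72 mm is -0.072, -56 degrees is -0.4667.

>>> move_arm(
  rows=[
    [[-1,-0.072,0.497,0.005,-0.0583],[-1,-0.072,0.497,0.005,-0.1167],[-1,-0.072,0.497,0.005,-0.175],[-1,-0.072,0.497,0.005,-0.2333],[-1,-0.072,0.497,0.005,-0.2917],[-1,-0.072,0.497,0.005,-0.35],[-1,-0.072,0.497,0.005,-0.4083],[-1,-0.072,0.497,0.005,-0.4667]],
  ],
)

```text
t: 23.12
tcp_pos: [0.4628, 0.1117, 0.1797]
eef_rot: [3.141, 0.0, -1.69]
ft_force: [1.4, 1.2, -1.0]
gripper_width: 0.0305
finger_force: 59.2
```

```bash
python3 -c "
from h import *
go(.412,.27,.16,-79.5)"
```

```text
shift [-151.1   69.3   19.7] turn -17.3 yaw -96.8 tcp [0.4628 0.1117 0.1797] q1,q6 [ 0.66 -0.78] F [ 1.4  1.2 -1. ] w 0.0305 f 59.2 t 23.12
```

To row units: -151 mm is -0.151, 69 mm is 0.069, -17.3 degrees is -0.1442.

>>> move_arm(
  rows=[
    [[-1,-0.151,0.069,0.018,-0.0583],[-1,-0.151,0.069,0.018,-0.1167],[-1,-0.151,0.069,0.018,-0.1442],[-1,-0.151,0.069,0.018,-0.1442],[-1,-0.151,0.069,0.018,-0.1442],[-1,-0.151,0.069,0.018,-0.1442],[-1,-0.151,0.069,0.018,-0.1442],[-1,-0.151,0.069,0.018,-0.1442]],
  ],
)

```text
t: 23.78
tcp_pos: [0.4148, 0.2678, 0.1621]
eef_rot: [3.141, -0.0, -1.395]
ft_force: [1.5, 0.8, -0.9]
gripper_width: 0.031
finger_force: 59.1
```

```bash
python3 -c "
from h import *
go(.412,.27,.091,-79.5)"
```

```text
shift [-2.7  2.4 71.1] turn -0.4 yaw -79.9 tcp [0.4148 0.2678 0.1621] q1,q6 [ 0.98 -0.81] F [ 1.5  0.8 -0.9] w 0.031 f 59.1 t 23.78
```

To row units: 69 mm is 0.069, 66 mm is 0.066.

>>> move_arm(
  rows=[
    [[-1,-0.002,0.002,0.03,0],[-1,-0.002,0.002,0.055,0],[-1,-0.002,0.002,0.066,0],[-1,-0.002,0.002,0.069,0],[-1,-0.002,0.002,0.069,0],[-1,-0.002,0.002,0.069,0]],
  ],
)

```text
t: 24.28
tcp_pos: [0.4132, 0.2703, 0.0949]
eef_rot: [-3.14, 0.001, -1.395]
ft_force: [0.7, -0.4, -0.5]
gripper_width: 0.0311
finger_force: 59.1
```

```bash
python3 -c "
from h import *
go(.412,.27,.091,-79.5)"
```

```text
shift [0.1 1.2 3.9] turn -0.4 yaw -79.9 tcp [0.4132 0.2703 0.0949] q1,q6 [ 0.99 -0.81] F [ 0.7 -0.4 -0.5] w 0.0311 f 59.1 t 24.28
```

To row units: -80 mm is -0.08, 4.5 mm is 0.0045.

>>> move_arm(
  rows=[
    [[-1,0,0,0.002,0],[-1,0,0,0.0045,0],[-1,0,0,0.0045,0],[-0.1,0,0,0.0045,0],[-0.1,0,0,0.0045,0],[-0.1,0,0,0.0045,0],[-0.1,0,0,-0.04,0],[0,0,0,-0.08,0]],
  ],
)

```text
t: 24.95
tcp_pos: [0.4112, 0.269, 0.1708]
eef_rot: [3.137, -0.004, -1.394]
ft_force: [0.6, 1.6, 1.7]
gripper_width: 0.0428
finger_force: 0.0
```

To row units: 200 mm is 0.2, -100 mm is -0.1.

>>> move_arm(
  rows=[
    [[0,0.2,-0.1,-0.04,0],[0,0.2,-0.1,-0.04,0],[0,0.2,-0.1,-0.04,0],[0,0.2,-0.1,-0.04,0],[0,0.2,-0.1,-0.04,0],[0,0.2,-0.1,-0.04,0],[0,0.2,-0.1,-0.04,0],[0,0.2,-0.1,-0.04,0]],
  ],
)

```text
t: 25.62
tcp_pos: [0.5463, 0.09, 0.212]
eef_rot: [3.141, -0.0, -1.397]
ft_force: [-0.5, 0.5, -0.2]
gripper_width: 0.0429
finger_force: 0.0
```

>>> move_arm(
  rows=[
    [[0,0.26,0,0,0],[0,0.26,0,0,0],[0,0.26,0,0,0],[0,0.26,0,0,0],[0,0.26,0,0,0],[0,0.26,0,0,0],[0,0.26,0,0,0],[0,0.26,0,0,0]],
  ],
)

```text
t: 26.28
tcp_pos: [0.5914, -0.1666, 0.2114]
eef_rot: [3.14, 0.0, -1.397]
ft_force: [0.4, 0.1, -0.0]
gripper_width: 0.0427
finger_force: 0.0
```

```bash
python3 -c "
from h import *
t=arm.read_camera('top');s=arm.read_camera('scene')
c0=np.array([.4033,.3187]);u=np.array([.182,-.983]);v=np.array([.983,.182])
for k,a,(c,wh,an),_ in blobs(t):
  if k=='pink':
    p=plane('top',c,.036)
    if .3<p[0]<.5 and p[1]>.15: print(k,a,np.round(wh,1),p.round(4),'tray xy',((p[:2]-c0)@u).round(4),((p[:2]-c0)@v).round(4))
cv2.imwrite('pics/end_s.png',cv2.resize(s[:,:,::-1],(800,600)))
cv2.imwrite('pics/end_t.png',cv2.resize(t[:,:,::-1],(800,600)))
go(.5,0,.3)"
```

```text
pink 425.5 [15.4 32.4] [0.3965 0.3498 0.036 ] tray xy -0.0318 -0.001
pink 227.0 [15.4 18.6] [0.4103 0.2695 0.036 ] tray xy 0.0497 -0.0021
pink 91.0 [35.2 79.8] [0.4032 0.3143 0.036 ] tray xy 0.0043 -0.0009
shift [-177.7   61.2  -88.1] turn 0 yaw -79.9 tcp [ 0.5915 -0.1641  0.2118] q1,q6 [0.06 0.12] F [ 0.4  0.5 -0.1] w 0.0424 f 0.0 t 26.38
```

View pics/end_s.png

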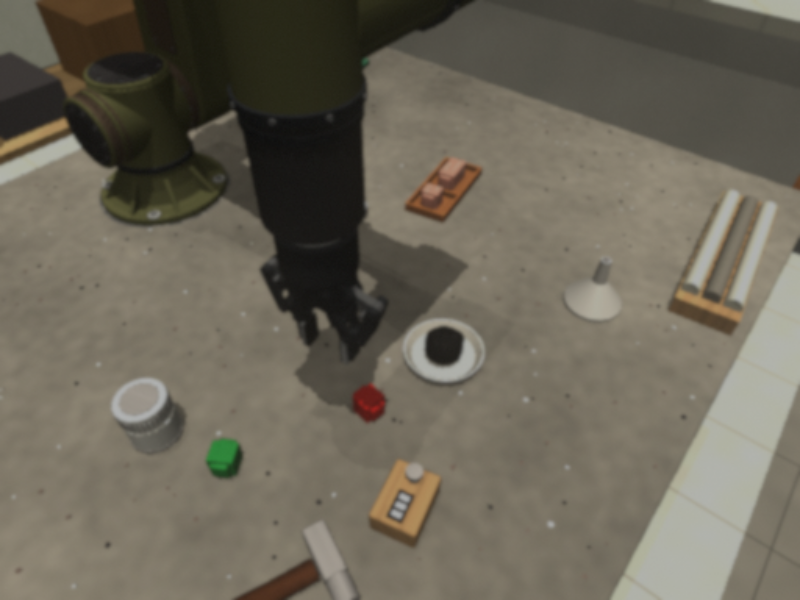

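View pics/end_t.png

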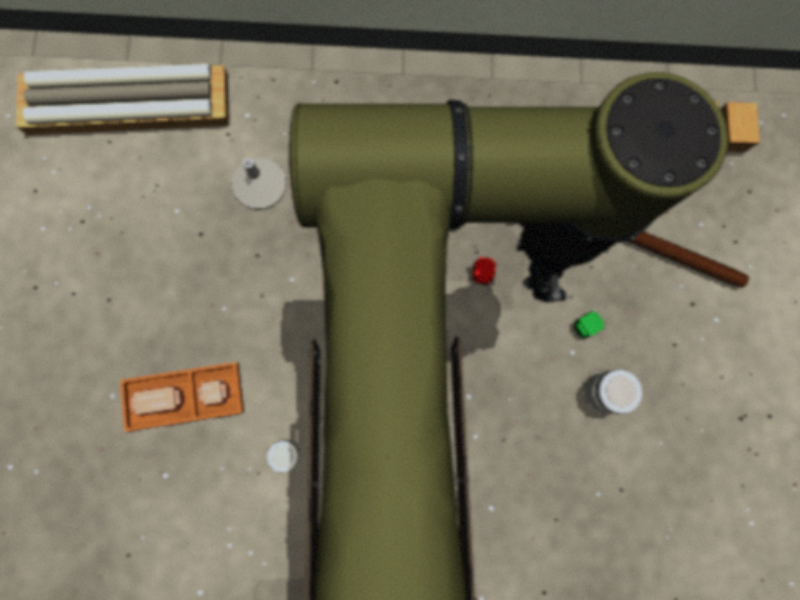

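Both crystals are in their bays: (155,400) and (213,391) in the top view. The lid is on the canister at (620,391) in the top view, and the lump is in the dish at (444,345) in the scene view. The funnel is at its starting pixels in both views and the counter in the scene view. The arm is clear of everything, so I'm handing in.

```bash
python3 -c "
from bench import arm
print(arm.close_job())"
```

```text
the job is handed in; nothing more can be done
None
```

I handed the job in at about 26 s: the lump is in the dish, both crystals lie flat in their bays, the pebble is in the canister with the lid level on top, and the funnel and counter were not moved; all this is from camera checks, as no verdict came back.

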